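Shift the tube roller mixer into its rear left gear

ROBOT

A 7-joint arm with a two-finger parallel gripper is mounted at the origin on the work surface. World frame = base frame: x ahead of the robot, y to its left, z up, the work surface at z = 0. Lengths are in m, angles in rad, forces in N, time in s.
With the tool pointing down it reaches from about 0.375 to 0.925 m from the base axis. Payload 3.1 kg.
Tool frame: the origin (TCP) lies at the very end of the fingers, on their centre line; the grasp point (between the pads) lies robot.pinch_z behind it (robot.pinch_z is the distance from the TCP to the grasp point, in m); y points along the fingers, x is the direction in which the jaws open and shut, and the axes are right-handed (so a half turn about y gives the same grasp; the last joint's range is limited). The gripper opens to 85 mm and grips with 20 to 120 N. Pads are 22 mm wide; open, the fingers measure 114 mm over their backs; the gripper's body (76 mm by 85 mm) begins 54 mm behind the grasp point. The pads swing forward as they close: fully open they stand 13 mm farther back than shut.
Start: joints at [1.188, 0.383, 0.044, 1.598, -0.018, 1.161, -0.05], TCP at [0.183, -0.624, 0.231] pointing down, gripper open.
Joint ranges: [-2.61, 2.61], [-0.41, 2.15], [-1.48, 1.57], [0, 2.5], [-1.57, 4.71], [0.05, 1.97], [-2.85, 2.85]. Speed limits (rad/s): [2.79, 2.79, 3.14, 3.14, 3.14, 3.14, 3.14].

INTERFACE

Orientations are given as a 3x3 rotation matrix whose columns are the frame's x, y, z axes.
In Python, from rig import robot, imaging gives the robot as it stands. The module is installed in compiled form; this text tells all that it offers.
- The arm moves only by the shell command python3 -m crank 'ROWS' [FORCE]. ROWS is JSON, a list of rows, each a list of 5 numbers: the shift along the tool's x, y, z in m, then the turn about the tool's y in rad, then the closure in counts, from 0 (fully open) to 255 (shut). A call has 1 to 10 rows; each row shifts and turns the commanded pose from where the row before left it, along the tool's axes as they then stand; what a row does not reach is not made up. A row lasts 1/12 s, in which the tool goes at most 41.7 mm and 7.16 degrees, less where a joint would pass 70% of its speed; a pose out of reach is approached as far as the arm can. A call is refused whole if a number of a shift passes 0.0417 or a number of a turn 0.125, either way. A call with a gripper value outside its range is refused whole. The fingers move at their own pace and stop on an object; FORCE is the grip in N (left out, the last holds). Time passes only in rows, so rows that do not move let the fingers close. It gives the time, the measured TCP pose, the force and the opening at its end, in the units of the state.
- robot.sense(): the state, without advancing time (a new reading comes with each control period).
- imaging.camera(name): name is "scene" or "top" or "wrist"; returns (picture, depth): 400x640x3 uint8, blue, green, red; 400x640 float32, m along the optical axis (not along the pixel's ray), 0 where there is no reading.
- imaging.camera_params(name): a dict with "mtx" (3x3 intrinsics, pixels), "extrinsics" (4x4, takes a point from camera to world coordinates). Camera axes: x right, y down, z forward; pixel columns grow to the right and rows downward; lengths in m; the calibration is good to about 2 mm. A picture is of the moment at which its call begins: read the wrist's pose just before it. camera_params takes no time and is no camera call; for the wrist camera it gives the pose at the moment of the call.
- robot.finish_job(): hands the job in, once; it reports no verdict.
The state is a dict: "time": time; "joints": joint angles; "qd": joint speeds; "joint_efforts": joint torques, N m; "position": TCP position; "orientation": TCP orientation; "ft_force": force on the tool from outside, world axes, zero at the start; "moment": the same for the moment, N m; "opening": finger opening in m.
Only numpy, scipy, OpenCV 4.12 (cv2) and the standard library are available. Lean on these libraries where they do the work, as an engineer would, in place of code of your own. Each camera call takes 0.05 s, during which the arm holds its last target.

TASK

Put the tube roller mixer in its slow gear: push the gear lever by its black handle along the H-shaped gate, from the right-hand leg through the neutral lane in the middle and fully home in the rear left slot (left and rear as you stand at the control panel, which faces the robot). Only push the lever, never take it between the fingers, and leave the tubes on the rollers, the bottle and the tube rack where they are.

Things in the scene. Friction and masses are not known exactly. Their poses are not given: they have to be found in the camera images.
- mixer: Fixed white tube roller mixer. Origin on the bench under the lever's pivot; x to its rear (its control panel, in front, faces the robot), y to its left, z up. Gearbox 240 (x) by 150 (y) mm about the origin, top 115 mm high. Roller deck on its right, y = -75 to -391 mm, same depth; five fixed 30 mm rollers along y, tops 100 mm high.
- gate (a point): Centre of the H gate, on top of the steel plate on the gearbox, 119 mm above the bench; axes as the mixer's. The H's legs run along x, 13 mm left and right of centre, 13 mm wide, slot ends 30 mm to rear and front. The neutral lane joins them along y at the centre, 13 mm wide; webs with rounded corners fill the rest. Dots number the slots: rear left 1, front left 2, rear right 3, front right 4.
- gear_lever: Gear lever: 10 mm steel stem, black round handle up to 28 mm in diameter, 50 mm long. Origin at its pivot 58 mm above the bench, z up along the stem. The stem passes the gate plate 57 to 61 mm from the pivot; the handle, the part to push, reaches from 100 to 150 mm. It stays where it is left and takes about 2 to 3 N at the handle to move.
- handle (a point): Middle of the black handle, on the lever's axis 125 mm from the pivot (183 mm above the bench when the lever is upright); axes as the lever's, tilting with it. It travels 49 mm to the rear and to the front of the centre and 27 mm to the left and right.
- shift (a joint): Fore-and-aft angle of the gear lever, rad: 0 in the neutral lane, positive to the rear (+x of the mixer), stops at +0.40 (rear slot ends) and -0.40 (front slot ends). Crossing between the legs is free within about 0.025 of 0. At the start anywhere from -0.37 to 0.37.
- select (a joint): Sideways angle of the gear lever, rad: +0.22 against the left side (left leg), -0.22 against the right side (right leg). At the start in the right leg, about -0.21.
- tube_a: Loose capped amber sample tube, 25 mm in diameter, 100 mm long, lying along the rollers in the groove 60 mm in front of the mixer's centre line. Origin at its centre. Leave alone.
- tube_b: Second such tube, in the groove 20 mm behind the mixer's centre line. Origin at its centre. Leave alone.
- bottle: Loose amber reagent bottle standing on the bench left of the mixer, 72 mm in diameter, 140 mm high. Origin under its centre. Leave alone.
- rack: Loose tube rack with twelve capped tubes, 70 by 205 mm, 104 mm high, standing on the bench left of the bottle. Origin under its centre, long side along its y. Leave alone.

How it is judged:
At the end, for the whole second after the job is handed in: The lever is at rest in the rear left slot, within 0.05 rad (6 mm at the handle) of the slot's end; both tubes lie in their grooves and the bottle and the rack stand, each within 20 mm of its place (value of joint shift above 0.35 rad and value of joint select above 0.19 rad and velocity of joint shift between -0.05 and 0.05 rad/s and velocity of joint select between -0.05 and 0.05 rad/s and z of each of tube_a, tube_b in the frame of mixer above 0.097 m and distance of each of tube_a, tube_b, bottle, rack from where it was at the start of the episode below 0.02 m and angle between each of bottle, rack's own z axis and vertical below 0.1 rad); the robot touches nothing.
It fails at once if the lever is taken between the fingers (they touch it while the grasp point lies on its axis, within 13 mm) (contact force between the fingers and gear_lever above 0.5 N and x of the grasp point in the frame of handle between -0.013 and 0.013 m and y of the grasp point in the frame of handle between -0.013 and 0.013 m and z of the grasp point in the frame of handle below 0.036 m).
It fails at once if the lever is forced across a web of the gate plate (value of joint select between -0.1 and 0.1 rad and (value of joint shift above 0.15 rad or value of joint shift below -0.15 rad)).
It fails at once if a tube, the bottle or the rack is lifted or moved by more than 20 mm (distance of any of tube_a, tube_b, bottle, rack from where it was at the start of the episode above 0.02 m).
It also fails if it takes over 48 s, if anything falls off the work surface, if the arm or the gripper's body presses on something with over 40 N, if the wrist force passes 120 N, or if a joint passes its speed limit or range.

## Working session

There is one attempt and no reset: what is moved stays moved. The work goes in short steps, Python scripts to look and compute and a shell command to move; the robot and the scene stay as the last step left them, time stands still between calls to the robot, and variables do not carry over. Pictures are saved under pics/ and viewed, and the job is handed in when it is done.

```bash
mkdir -p pics; python3 - <<'E'
from rig import robot, imaging
import cv2,numpy as np
s=robot.sense()
for k in s: print(k,np.round(s[k],3).tolist())
print(robot.pinch_z)
for n in("scene","top"):
    p,d=imaging.camera(n); cv2.imwrite(f"pics/{n}0.png",p); np.save(f"pics/{n}0.npy",d)
    c=imaging.camera_params(n); print(n,np.round(c["mtx"],2).tolist(),np.round(c["extrinsics"],4).tolist())
E
```

```text
time 0.0
joints [1.188, 0.384, 0.044, 1.6, -0.018, 1.161, -0.05]
qd [0.001, 0.002, -0.001, -0.0, 0.001, 0.003, -0.0]
joint_efforts [0.0, -43.346, 1.025, -24.951, 0.011, 0.011, 0.0]
position [0.182, -0.623, 0.23]
orientation [[0.281, -0.001, 0.96], [-0.96, 0.003, 0.281], [-0.003, -1.0, -0.0]]
ft_force [0.261, -0.37, 1.116]
moment [-0.025, -0.05, 0.043]
opening 0.085
0.0187
scene [[439.39, 0.0, 322.71], [0.0, 439.39, 197.23], [0.0, 0.0, 1.0]] [[-0.4762, 0.6951, -0.5386, 1.0015], [0.8793, 0.3841, -0.2816, 0.309], [0.0112, -0.6077, -0.7941, 0.841], [0.0, 0.0, 0.0, 1.0]]
top [[468.06, 0.0, 321.52], [0.0, 468.06, 191.93], [0.0, 0.0, 1.0]] [[0.0231, -0.9738, 0.2261, 0.2589], [-0.9997, -0.0226, 0.0049, 0.0441], [0.0004, -0.2262, -0.9741, 1.4004], [0.0, 0.0, 0.0, 1.0]]
```

View pics/scene0.png

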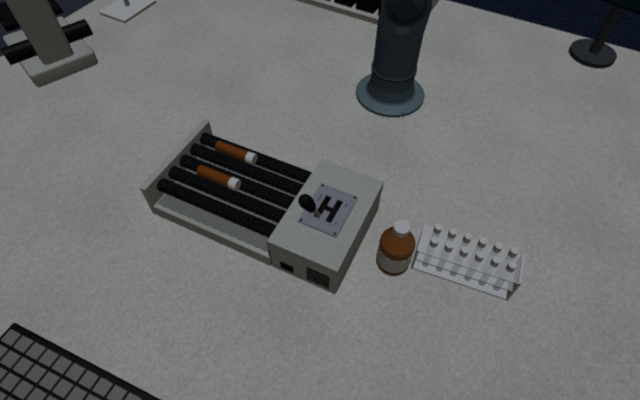

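View pics/top0.png

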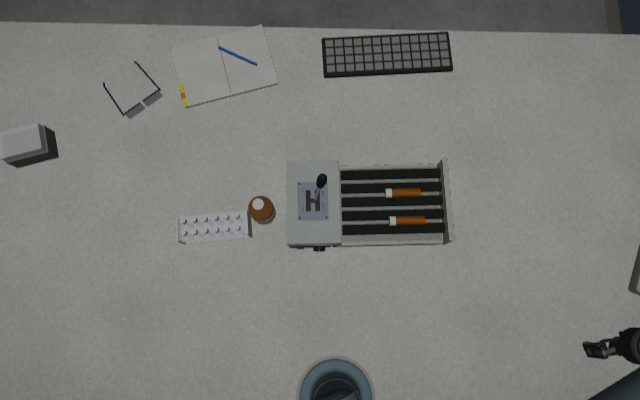

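The top view shows the gearbox at (287-341,160-246), lever handle near (321,181), bottle at (261,209). I'll enlarge and fit.

```bash
python3 - <<'E'
import cv2,numpy as np
p=cv2.imread("pics/top0.png");c=p[150:260,240:350];cv2.imwrite("pics/top0c.png",cv2.resize(np.clip(c*1.5,0,255).astype('uint8'),None,fx=5.4,fy=5.4,interpolation=cv2.INTER_CUBIC))
p=cv2.imread("pics/scene0.png");c=p[150:300,260:420];cv2.imwrite("pics/scene0c.png",cv2.resize(np.clip(c*1.5,0,255).astype('uint8'),None,fx=4,fy=4,interpolation=cv2.INTER_CUBIC))
E
```

```text
(no output)
```

View pics/top0c.png

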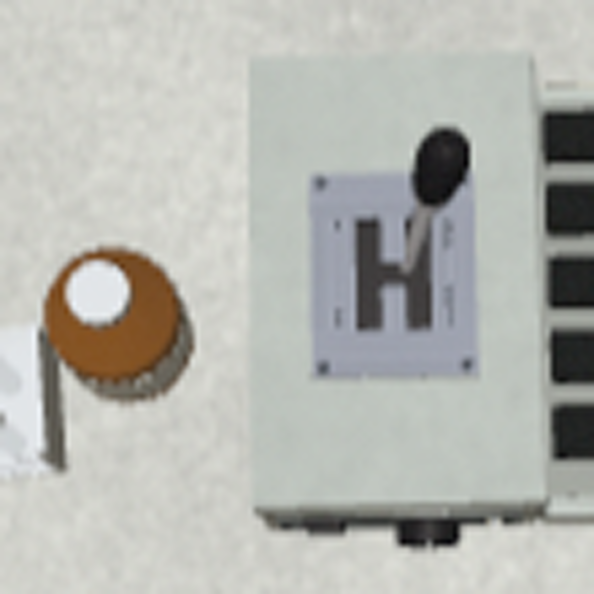

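View pics/scene0c.png

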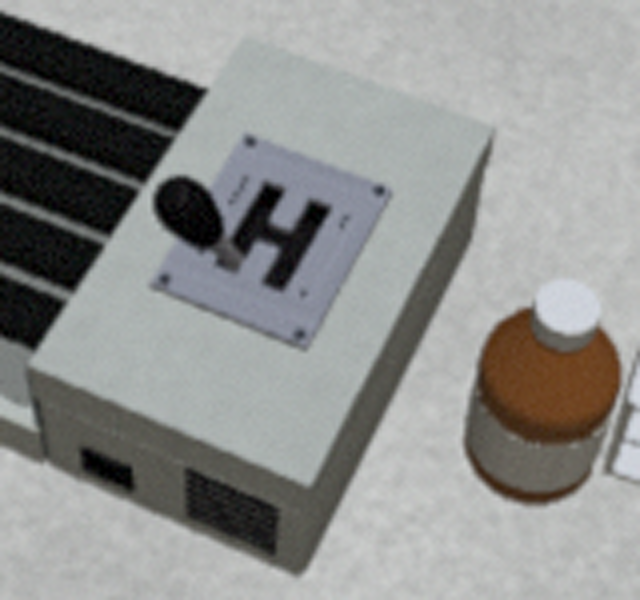

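```bash
cat > h.py <<'E'
from rig import robot, imaging
import cv2,numpy as np
from scipy.optimize import least_squares
def ray(n,u,v):
    c=imaging.camera_params(n);E=c["extrinsics"];d=np.linalg.inv(c["mtx"])@[u,v,1]
    return E[:3,3],E[:3,:3]@d
def onz(n,u,v,z):
    o,d=ray(n,u,v);return o+d*(z-o[2])/d[2]
def proj(n,P):
    c=imaging.camera_params(n);P=np.linalg.inv(c["extrinsics"])@np.r_[P,1];q=c["mtx"]@P[:3];return q[:2]/q[2]
def tri(obs):
    A=0;b=0
    for n,u,v in obs:
        o,d=ray(n,u,v);d=d/np.linalg.norm(d);M=np.eye(3)-np.outer(d,d);A=A+M;b=b+M@o
    return np.linalg.solve(A,b)
E
python3 - <<'E'
from h import *
T=lambda x,y:("top",240+x/5.4,150+y/5.4); S=lambda x,y:("scene",260+x/4,150+y/4)
for nm,p in dict(h=(394,274),legLrear=(367,218),legLfront=(369,330),s1=(320,182),s2=(322,368),s4=(467,364)).items(): print(nm,np.round(onz(*T(*p),.119),4))
for nm,p in dict(rl=(252,57),rr=(532,52),fl=(256,505),fr=(546,500)).items(): print(nm,np.round(onz(*T(*p),.115),4))
for nm,p in dict(h=(284,236),s3=(250,142),s1=(379,191),s2=(299,335),s4=(164,280)).items(): print("scene",nm,np.round(onz(*S(*p),.119),4))
for nm,p in dict(rr=(30,368),rl=(245,37),fl=(493,130),fr=(305,487)).items(): print("scene",nm,np.round(onz(*S(*p),.115),4))
print("handle",tri([T(441,165),S(188,212)]))
print("botcap",np.round(onz(*T(98,292),.14),4), tri([T(98,292),S(566,302)]))
E
```

```text
h [0.5304 0.0738 0.119 ]
legLrear [0.5599 0.0887 0.119 ]
legLfront [0.5006 0.0859 0.119 ]
s1 [0.5787 0.1138 0.119 ]
s2 [0.4802 0.1095 0.119 ]
s4 [0.484 0.035 0.119]
rl [0.6471 0.1524 0.115 ]
rr [0.6533 0.004  0.115 ]
fl [0.4095 0.1409 0.115 ]
fr [ 0.4155 -0.0067  0.115 ]
scene h [0.5301 0.082  0.119 ]
scene s3 [0.4846 0.0377 0.119 ]
scene s1 [0.4809 0.1117 0.119 ]
scene s2 [0.5792 0.1161 0.119 ]
scene s4 [0.5828 0.0423 0.119 ]
scene rr [0.6561 0.0102 0.115 ]
scene rl [ 0.417 -0.002  0.115]
scene fl [0.4115 0.1461 0.115 ]
scene fr [0.649  0.1557 0.115 ]
handle [0.57503487 0.05149392 0.17261754]
botcap [0.5131 0.2237 0.14  ] [0.51298909 0.22451296 0.13962434]
```

The lever is at shift≈0.35, select≈-0.21, in slot 3 (rear right). The mixer is at about (0.532, 0.0755) with a yaw of about +0.046. First I'll shut the fingers, rise, align the yaw and start the transit.

```bash
python3 -m crank '[[0,-0.025,0,0.08,255],[0,-0.025,0,0.08,255],[0,-0.025,0,0.079,255],[0,0,0,0,255]]' 20; python3 -m crank '[[-0.03,0,0.02,0,255],[-0.033,0,0.023,0,255],[-0.033,0,0.023,0,255],[-0.033,0,0.023,0,255],[-0.033,0,0.023,0,255],[-0.033,0,0.023,0,255],[-0.033,0,0.023,0,255],[-0.033,0,0.023,0,255],[-0.033,0,0.023,0,255],[0,0,0,0,255]]'
```

```text
time: 0.43
position: [0.1835, -0.6266, 0.3124]
orientation: [[0.044, 0.003, 0.999], [-0.999, -0.009, 0.044], [0.01, -1.0, 0.003]]
ft_force: [1.0, -0.4, 1.3]
opening: 0.0389
time: 1.27
position: [0.3787, -0.3112, 0.3058]
orientation: [[0.062, 0.002, 0.998], [-0.998, 0.005, 0.062], [-0.004, -1.0, 0.002]]
ft_force: [0.8, 1.1, 0.4]
opening: -0.0001
```

```bash
python3 -m crank '[[-0.033,0,0.025,0,255],[-0.033,0,0.025,0,255],[-0.033,0,0.025,0,255],[-0.033,0,0.025,0,255],[-0.033,0,0.025,0,255],[-0.033,0,0.025,0,255],[-0.033,0,0.025,0,255],[-0.033,0,0.025,0,255],[-0.03,0,0.025,0,255],[0,0,0,0,255]]'; python3 -m crank '[[-0.03,0,0.018,0,255],[-0.03,0,0.018,0,255],[0,0,0,0,255],[0,0,0,0,255]]'
python3 - <<'E'
from h import *
for n in("top","wrist"):
    p,d=imaging.camera(n); cv2.imwrite(f"pics/{n}1.png",np.clip(p*1.5,0,255).astype('uint8'))
print(robot.sense()["position"])
E
```

```text
time: 2.1
position: [0.5869, -0.0059, 0.3054]
orientation: [[0.06, 0.002, 0.998], [-0.998, 0.008, 0.06], [-0.008, -1.0, 0.002]]
ft_force: [0.0, 1.8, 1.1]
opening: -0.0001
time: 2.43
position: [0.6172, 0.0481, 0.3052]
orientation: [[0.052, -0.002, 0.999], [-0.999, 0.002, 0.052], [-0.002, -1.0, -0.002]]
ft_force: [0.3, -0.1, 0.6]
opening: -0.0
[0.61699002 0.0437356  0.30534367]
```

View pics/wrist1.png

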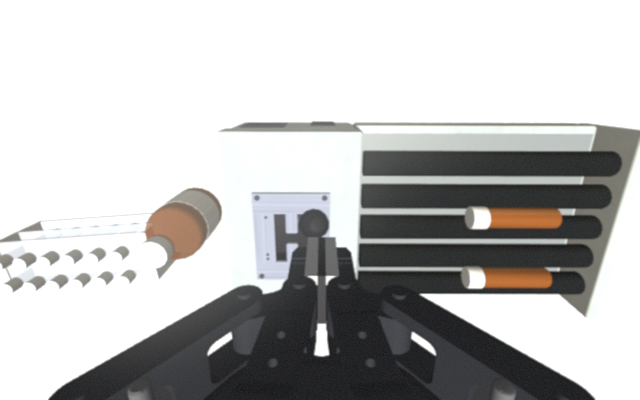

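View pics/top1.png

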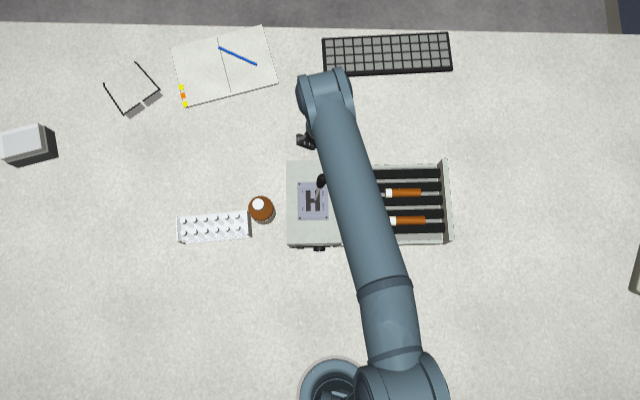

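```bash
python3 -m crank '[[0,0,0,0,255],[0,0,0,0,255]]'; python3 - <<'E'
from h import *
s=robot.sense();print(np.round(s["position"],4),s["ft_force"],np.round(s["joints"],3))
E=imaging.camera_params("wrist");print(np.round(E["extrinsics"],3),np.round(E["mtx"],1))
R=np.c_[[0.999,0.046],[-0.046,.999]];G=np.array([.532,.0755])
for m in [(0,0),(.03,.013),(.03,-.013),(-.03,-.013),(-.03,.013)]:print(m,proj("wrist",np.r_[G+R@m,.119]))
print("handle",proj("wrist",np.array([.575,.0515,.1726])))
print("tip",proj("wrist",s["position"]))
E
```

```text
time: 2.7
position: [0.6172, 0.0426, 0.3061]
orientation: [[0.043, -0.0, 0.999], [-0.999, -0.001, 0.043], [0.001, -1.0, -0.0]]
ft_force: [0.3, -0.3, -0.1]
opening: 0.0002
[0.6172 0.0426 0.3061] [ 0.25565722 -0.29098892 -0.07740833] [ 0.265  0.313 -0.498  1.567  0.154  1.301 -1.782]
[[ 0.042 -0.952 -0.304  0.694]
 [-0.999 -0.04  -0.014  0.046]
 [ 0.001  0.305 -0.952  0.448]
 [ 0.     0.     0.     1.   ]] [[317.9   0.  321.3]
 [  0.  317.9 191.6]
 [  0.    0.    1. ]]
(0, 0) [288.85249579 238.07027457]
(0.03, 0.013) [276.21834641 213.61366119]
(0.03, -0.013) [299.60564357 213.52411765]
(-0.03, -0.013) [300.8654988  261.32450099]
(-0.03, 0.013) [278.62859976 261.40831117]
handle [309.42312352 222.85069441]
tip [320.58453093 252.13387314]
```

```bash
python3 -m crank '[[-0.011,0,0.006,0,255],[0,0.03,0,0,255],[0,0.03,0,0,255],[0,0.03,0,0,255],[0,0.03,0,0,255],[0,0.028,0,0,255],[0,0,0,0,255],[0,0,0,0,255],[0,0,0,0,255]]'
cat > v.py <<'E'
from h import *
import sys
s=robot.sense();t=sys.argv[1]
p,d=imaging.camera("wrist");c=p[150:350,180:460];cv2.imwrite(f"pics/w{t}.png",cv2.resize(c,None,fx=2.5,fy=2.5))
p,d=imaging.camera("top");c=p[130:260,240:370];cv2.imwrite(f"pics/t{t}.png",cv2.resize(np.clip(c*1.5,0,255).astype('uint8'),None,fx=4,fy=4))
p,d=imaging.camera("scene");c=p[120:300,230:430];cv2.imwrite(f"pics/s{t}.png",cv2.resize(np.clip(c*1.5,0,255).astype('uint8'),None,fx=3.2,fy=3.2))
R=np.c_[[0.999,0.046],[-0.046,.999]];G=np.array([.532,.0755])
print("t",s["time"],"mixer xy",np.round(R.T@(s["position"][:2]-G),4),"z",s["position"][2],"F",np.round(s["ft_force"],2))
E
python3 v.py 2; cd pics; python3 -c "
import cv2,numpy as np
a=cv2.imread('w2.png');b=cv2.imread('s2.png');print(a.shape,b.shape)"
```

```text
time: 3.45
position: [0.6244, 0.0566, 0.1601]
orientation: [[0.046, 0.003, 0.999], [-0.999, 0.001, 0.046], [-0.001, -1.0, 0.003]]
ft_force: [0.6, 0.0, 0.1]
opening: 0.0002
t 3.45 mixer xy [ 0.0914 -0.0231] z 0.16009995355973128 F [0.58 0.01 0.07]
(500, 700, 3) (576, 640, 3)
```

View pics/w2.png

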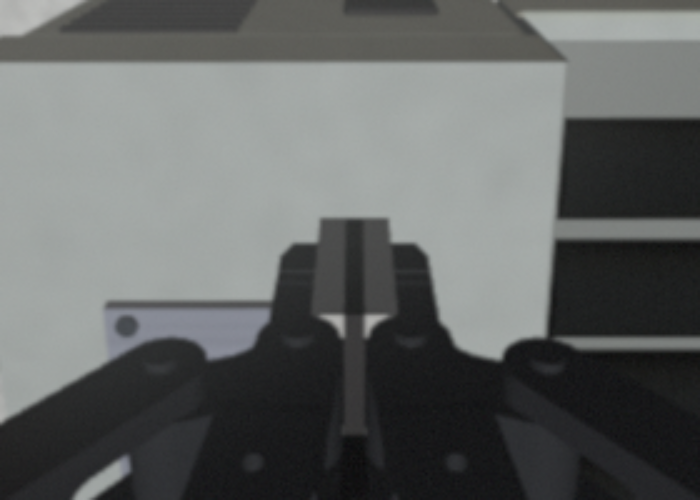

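View pics/s2.png

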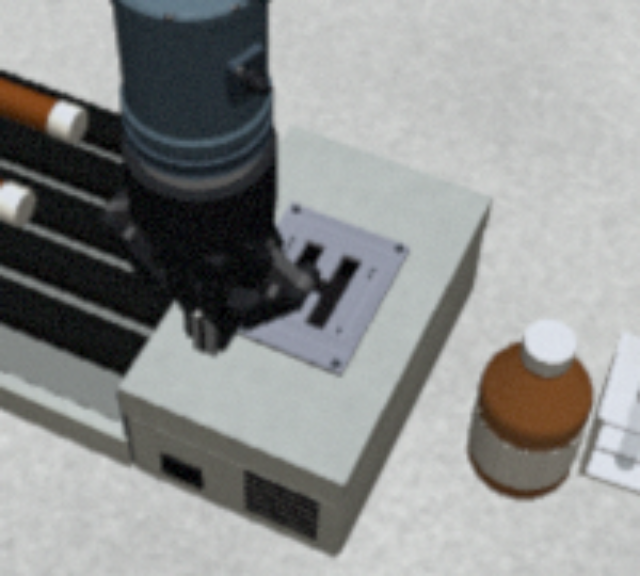

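Fingers are down behind the handle, between it and the rear edge of the gearbox, and clear of the tubes. Next is the pull toward neutral.

```bash
python3 -m crank '[[0,0,-0.008,0,255],[0,0,-0.008,0,255],[0,0,-0.008,0,255],[0,0,-0.008,0,255],[0,0,-0.008,0,255],[0,0,-0.008,0,255],[0,0,-0.008,0,255],[0,0,-0.005,0,255],[0,0,0,0,255],[0,0,0,0,255]]'
python3 v.py 3
```

```text
time: 4.43
position: [0.56, 0.0532, 0.1574]
orientation: [[0.046, -0.004, 0.999], [-0.999, -0.0, 0.046], [0.0, -1.0, -0.004]]
ft_force: [-0.2, -0.7, -0.6]
opening: -0.0001
t 4.4333 mixer xy [ 0.027  -0.0235] z 0.15737159819934812 F [-0.18 -0.74 -0.57]
```

View pics/s3.png

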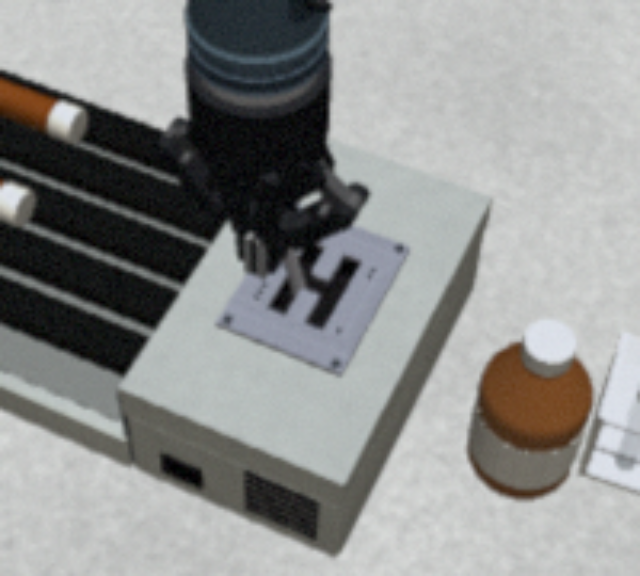

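View pics/t3.png

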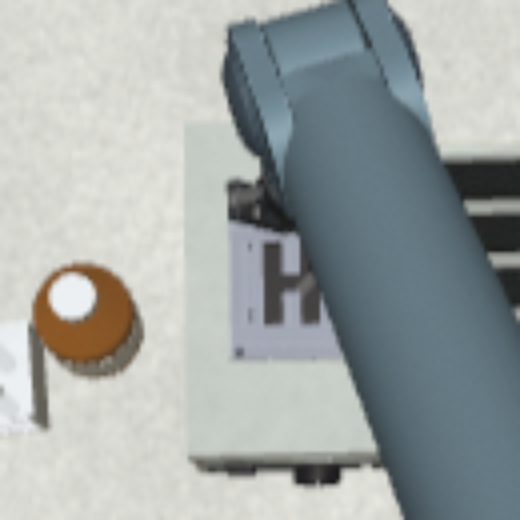

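```bash
cat > z.py <<'E'
from h import *
import sys
t=sys.argv[1]
a=cv2.imread(f"pics/s{t}.png") 
u0,v0=float(sys.argv[2]),float(sys.argv[3])
R=np.c_[[0.999,0.046],[-0.046,.999]];G=np.array([.532,.0755])
p,d=imaging.camera("scene")
c=np.clip(p[165:235,290:360]*1.8,0,255).astype('uint8');c=cv2.resize(c,None,fx=8,fy=8,interpolation=cv2.INTER_CUBIC)
cv2.imwrite(f"pics/z{t}.png",c)
for th in (-.1,0,.1,.2,.35):
  for r in (.061,.095):
    m=np.array([np.sin(th)*r,-.21*r]);print(th,r,np.round((proj("scene",np.r_[G+R@m,.058+r*np.cos(th)*.978])-[290,165])*8))
print("gate holes",[np.round((proj("scene",np.r_[G+R@np.array(m),.119])-[290,165])*8) for m in [(0,0),(.03,-.013),(-.03,-.013),(.03,.013),(-.03,.013)]])
E
python3 z.py 3 0 0
```

```text
-0.1 0.061 [267. 316.]
-0.1 0.095 [248. 217.]
0 0.061 [256. 332.]
0 0.095 [232. 243.]
0.1 0.061 [246. 350.]
0.1 0.095 [215. 271.]
0.2 0.061 [235. 370.]
0.2 0.095 [198. 302.]
0.35 0.061 [220. 401.]
0.35 0.095 [173. 352.]
gate holes [array([302., 347.]), array([203., 416.]), array([306., 245.]), array([297., 454.]), array([397., 281.])]
```

View pics/z3.png

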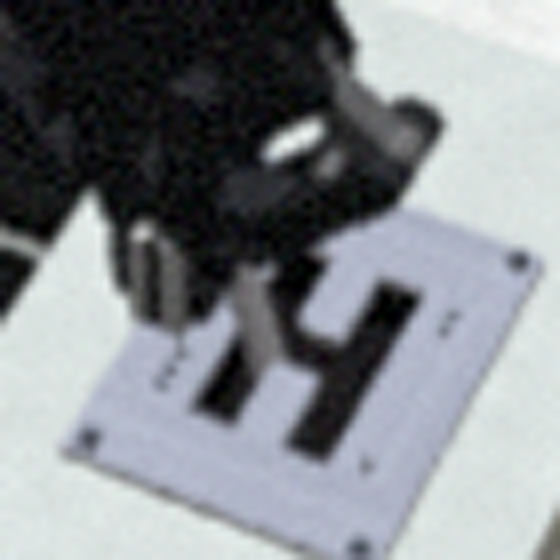

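By the stem position the lever is at shift ≈ 0: stem bottom at (270,358), top at (250,275). I'll go around to its right side.

```bash
python3 -m crank '[[0,0,0.012,0,255],[0,-0.03,0,0,255],[0,-0.03,0,0,255],[0.025,0,-0.02,0,255],[0.022,0,-0.019,0,255],[0,0,0,0,255],[0,0.025,0,0,255],[0,0.02,0,0,255],[0,0,0,0,255],[0,0,0,0,255]]'
python3 v.py 4;python3 z.py 4 0 0 >/dev/null
```

```text
time: 5.47
position: [0.5357, 0.0051, 0.1718]
orientation: [[0.046, -0.005, 0.999], [-0.999, 0.0, 0.046], [-0.001, -1.0, -0.004]]
ft_force: [0.4, -0.3, 0.1]
opening: 0.0001
t 5.4667 mixer xy [ 0.0004 -0.0705] z 0.17178418729174816 F [ 0.37 -0.34  0.05]
```

View pics/z4.png

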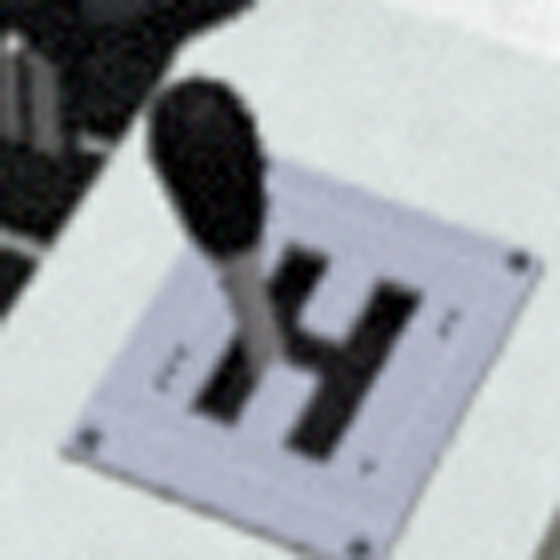

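View pics/w4.png

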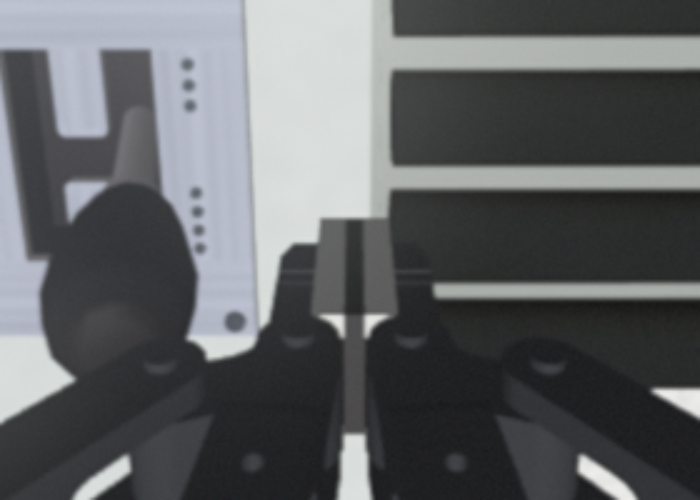

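```bash
python3 - <<'E'
from h import *
R=np.c_[[0.999,0.046],[-0.046,.999]];G=np.array([.532,.0755])
f=lambda P:np.round((proj("wrist",P)-[180,150])*2.5)
print("lane corners",[f(np.r_[G+R@np.array(m),.119]) for m in [(.0065,-.0065),(-.0065,-.0065),(.0065,.0065),(-.0065,.0065),(-.03,.013)]])
for th in (-.1,-.05,0,.05,.1):
  print(th,[f(np.r_[G+R@np.array([np.sin(th)*r,-.21*r]),.058+r*np.cos(th)*.978]) for r in (.058,.09,.1,.125,.15)])
E
```

```text
lane corners [array([112., 143.]), array([116., 188.]), array([ 63., 143.]), array([ 68., 188.]), array([ 54., 265.])]
-0.1 [array([141., 179.]), array([138., 242.]), array([136., 266.]), array([132., 337.]), array([126., 433.])]
-0.05 [array([140., 169.]), array([136., 226.]), array([134., 247.]), array([128., 312.]), array([121., 398.])]
0 [array([139., 160.]), array([134., 209.]), array([132., 227.]), array([125., 284.]), array([117., 360.])]
0.05 [array([139., 150.]), array([132., 191.]), array([130., 207.]), array([123., 255.]), array([113., 320.])]
0.1 [array([138., 139.]), array([131., 173.]), array([129., 185.]), array([120., 224.]), array([109., 278.])]
```

Both views put the lever at shift≈0: in the wrist view the handle centre is at (119,275) against (120,278) predicted. Now I push left.

```bash
python3 -m crank '[[-0.008,0,0,0,255],[-0.008,0,0,0,255],[-0.006,0,0,0,255],[-0.006,0,0,0,255],[-0.006,0,0,0,255],[0,0,0,0,255]]'; python3 -m crank '[[-0.006,0,0,0,255],[-0.006,0,0,0,255],[0,0,0,0,255]]'
python3 v.py 5;python3 z.py 5 0 0 >/dev/null
```

```text
time: 6.17
position: [0.5358, 0.0413, 0.1737]
orientation: [[0.048, 0.001, 0.999], [-0.999, 0.001, 0.048], [-0.001, -1.0, 0.001]]
ft_force: [1.3, -0.7, -0.1]
opening: 0.0002
time: 6.42
position: [0.5349, 0.053, 0.1733]
orientation: [[0.048, 0.0, 0.999], [-0.999, 0.001, 0.048], [-0.001, -1.0, 0.0]]
ft_force: [0.4, -1.1, 0.2]
opening: 0.0002
t 6.4167 mixer xy [ 0.0019 -0.0226] z 0.17328277394390354 F [ 0.35 -1.06  0.19]
```

View pics/z5.png

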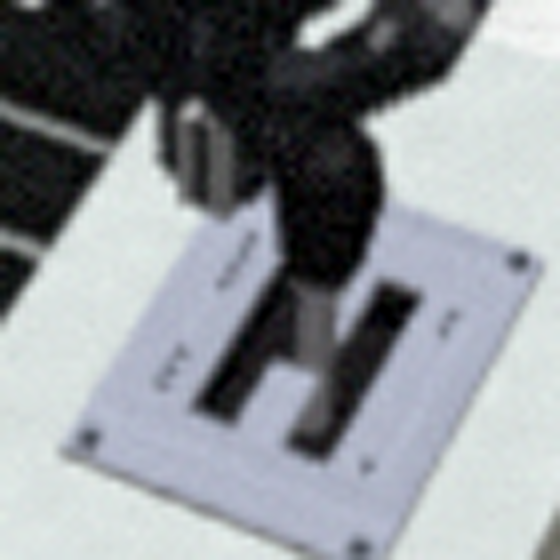

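View pics/w5.png

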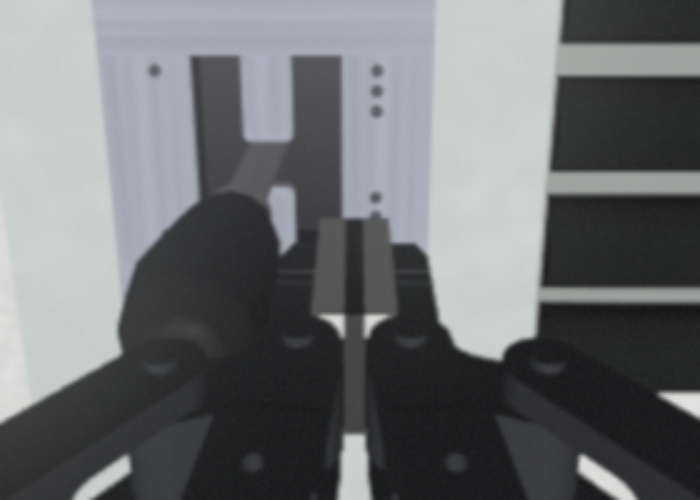

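The stem is in the neutral lane and already left of centre. I'll continue.

```bash
python3 -m crank '[[-0.006,0,0,0,255],[-0.006,0,0,0,255],[-0.004,0,0,0,255],[0,0,0,0,255]]'; python3 -m crank '[[-0.003,0,0,0,255],[-0.003,0,0,0,255],[0,0,0,0,255]]'
python3 v.py 6;python3 z.py 6 0 0 >/dev/null
```

```text
time: 6.95
position: [0.534, 0.0686, 0.1731]
orientation: [[0.048, -0.0, 0.999], [-0.999, 0.001, 0.048], [-0.001, -1.0, -0.0]]
ft_force: [0.0, 0.3, -0.2]
opening: 0.0004
time: 7.2
position: [0.5338, 0.0737, 0.1731]
orientation: [[0.047, -0.0, 0.999], [-0.999, 0.0, 0.047], [-0.0, -1.0, -0.0]]
ft_force: [-0.5, -1.1, -0.9]
opening: -0.0001
t 7.2 mixer xy [ 0.0017 -0.0019] z 0.17307109340716403 F [-0.48 -1.05 -0.88]
```

View pics/z6.png

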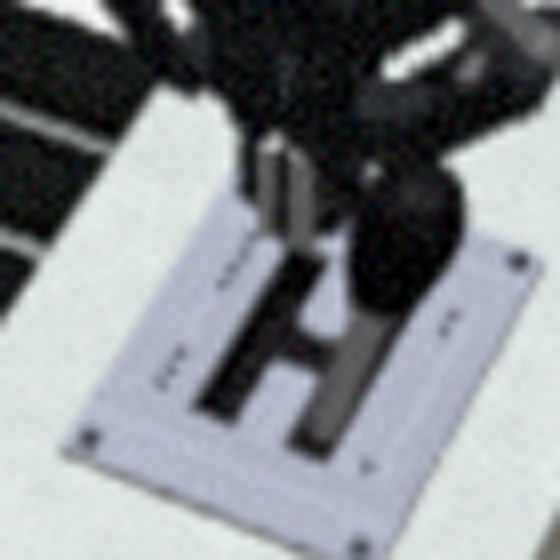

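View pics/w6.png

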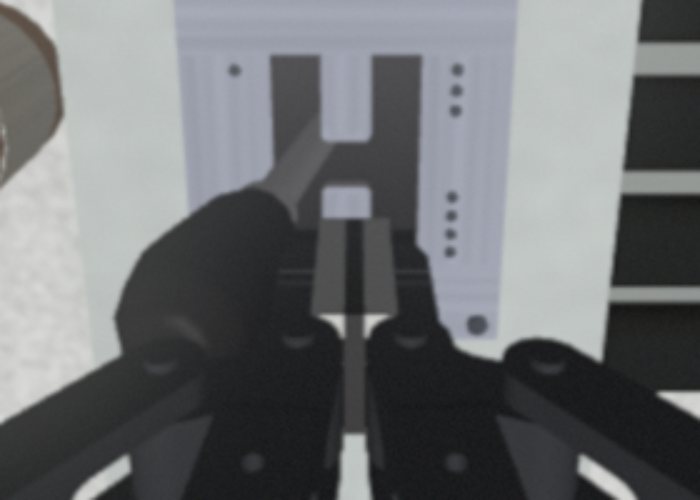

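```bash
python3 -m crank '[[-0.0015,0,0,0,255],[0,0,0,0,255]]'; python3 -m crank '[[-0.0015,0,0,0,255],[0,0,0,0,255]]';python3 -m crank '[[-0.001,0,0,0,255],[0,0,0,0,255]]'
```

```text
time: 7.57
position: [0.5342, 0.0744, 0.1734]
orientation: [[0.046, 0.0, 0.999], [-0.999, -0.0, 0.046], [0.0, -1.0, 0.0]]
ft_force: [0.6, -0.3, 0.4]
opening: 0.0001
time: 7.73
position: [0.5341, 0.0759, 0.1733]
orientation: [[0.046, 0.0, 0.999], [-0.999, -0.0, 0.046], [0.0, -1.0, 0.0]]
ft_force: [0.7, -1.3, -0.5]
opening: 0.0001
time: 7.9
position: [0.534, 0.077, 0.1732]
orientation: [[0.046, 0.0, 0.999], [-0.999, -0.0, 0.046], [0.0, -1.0, 0.0]]
ft_force: [0.8, -1.1, -0.4]
opening: -0.0001
```

```bash
python3 -m crank '[[-0.0015,0,0,0,255],[0,0,0,0,255]]'; python3 -m crank '[[-0.0015,0,0,0,255],[0,0,0,0,255]]'; python3 v.py 7;python3 z.py 7 0 0 >/dev/null
```

```text
time: 8.07
position: [0.534, 0.0773, 0.1732]
orientation: [[0.045, 0.0, 0.999], [-0.999, -0.002, 0.045], [0.002, -1.0, -0.0]]
ft_force: [1.2, -3.2, -0.6]
opening: -0.0001
time: 8.23
position: [0.534, 0.0775, 0.1732]
orientation: [[0.044, -0.0, 0.999], [-0.999, -0.003, 0.044], [0.003, -1.0, -0.0]]
ft_force: [0.6, -5.1, -0.2]
opening: 0.0004
t 8.2333 mixer xy [0.0021 0.0019] z 0.17321284845399723 F [ 0.57 -5.09 -0.16]
```

View pics/z7.png

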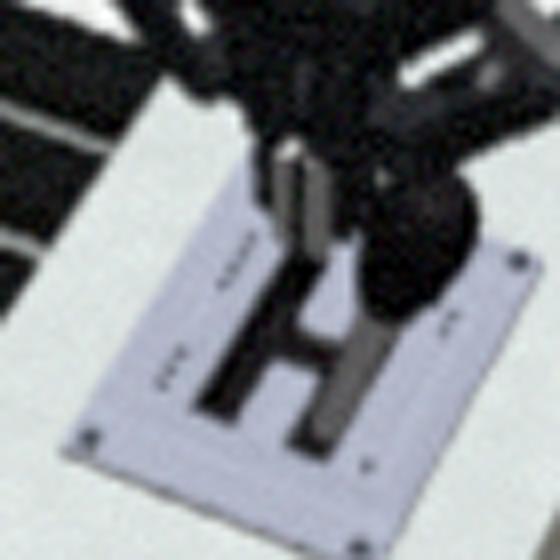

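At the left stop (5 N, no more travel). I'll back off, rise and go around to the front of the handle.

```bash
python3 -m crank '[[0.015,0,0,0,255],[0,-0.03,0,0,255],[0,-0.03,0,0,255],[0,0,-0.025,0,255],[-0.02,0,-0.025,0,255],[-0.017,0,0,0,255],[0,0,0,0,255],[0,0.035,0,0,255],[0,0.035,0,0,255],[0,0,0,0,255]]'
python3 v.py 8;python3 z.py 8 0 0 >/dev/null
```

```text
time: 9.27
position: [0.4778, 0.099, 0.1576]
orientation: [[0.047, -0.012, 0.999], [-0.999, -0.001, 0.047], [0.0, -1.0, -0.012]]
ft_force: [-1.2, -0.6, -2.0]
opening: 0.0001
t 9.2667 mixer xy [-0.0531  0.0259] z 0.15758465459527493 F [-1.19 -0.59 -2.04]
```

View pics/s8.png

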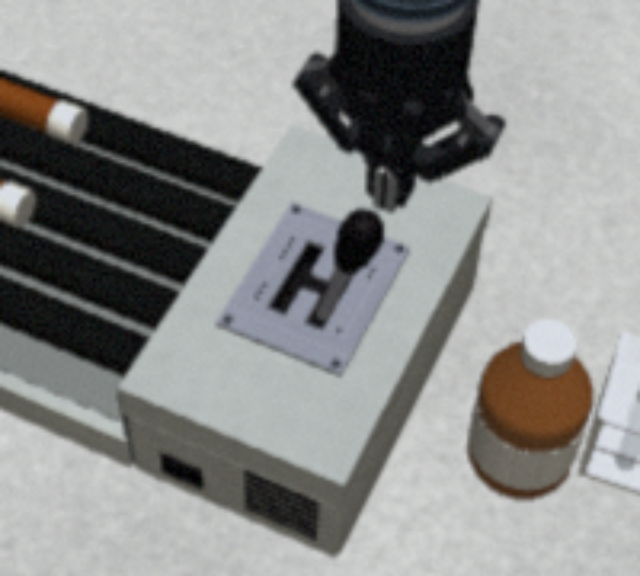

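View pics/w8.png

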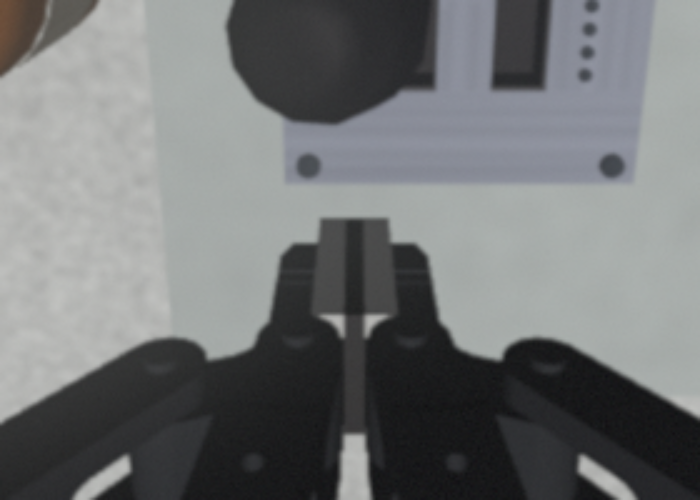

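```bash
python3 -m crank '[[-0.003,0,0.009,0,255],[0,0,0.009,0,255],[0,0,0.009,0,255],[0,0,0.009,0,255],[0,0,0.009,0,255],[0,0,0.008,0,255],[0,0,0.006,0,255],[0,0,0,0,255],[0,0,0,0,255]]'; python3 v.py 9;python3 z.py 9 0 0 >/dev/null
```

```text
time: 10.22
position: [0.5424, 0.1053, 0.163]
orientation: [[0.046, 0.001, 0.999], [-0.999, 0.0, 0.046], [-0.0, -1.0, 0.001]]
ft_force: [-0.2, 0.8, 0.2]
opening: 0.0
t 10.2167 mixer xy [0.0118 0.0293] z 0.16300866064759992 F [-0.22  0.8   0.18]
```

View pics/z9.png

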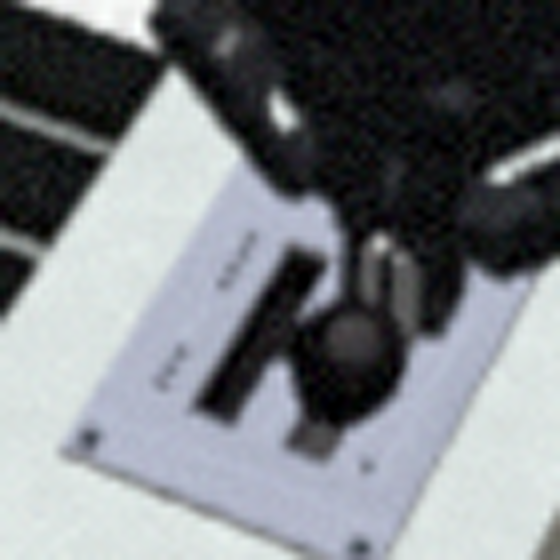

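View pics/w9.png

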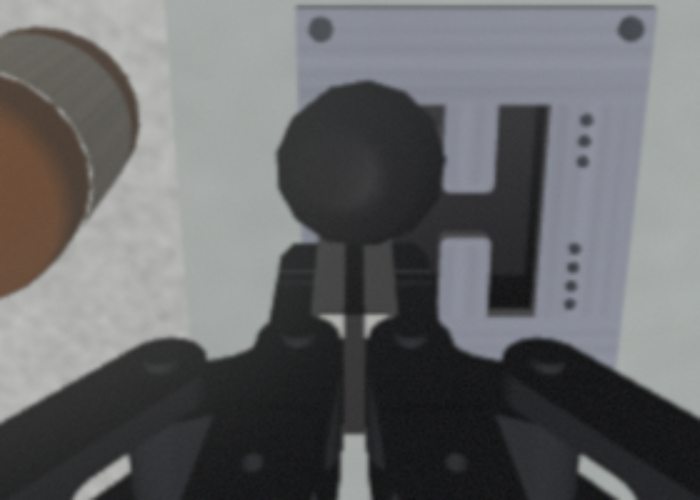

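Moving home in the left leg; more to go.

```bash
python3 -m crank '[[0,0,0.004,0,255],[0,0,0.003,0,255],[0,0,0,0,255]]'; python3 -m crank '[[0,0,0.002,0,255],[0,0,0,0,255]]'; python3 -m crank '[[0,0,0.002,0,255],[0,0,0,0,255]]'; python3 -m crank '[[0,0,0.002,0,255],[0,0,0,0,255]]'
```

```text
time: 10.67
position: [0.548, 0.1054, 0.1627]
orientation: [[0.046, -0.002, 0.999], [-0.999, -0.0, 0.046], [0.0, -1.0, -0.002]]
ft_force: [-1.7, 0.8, -0.5]
opening: 0.0001
time: 10.83
position: [0.5501, 0.1055, 0.1628]
orientation: [[0.046, -0.002, 0.999], [-0.999, -0.0, 0.046], [0.0, -1.0, -0.002]]
ft_force: [-2.6, -0.7, -0.5]
opening: 0.0
time: 11.0
position: [0.5526, 0.1058, 0.1631]
orientation: [[0.046, -0.0, 0.999], [-0.999, -0.0, 0.046], [0.0, -1.0, -0.0]]
ft_force: [-2.4, 0.5, -0.7]
opening: -0.0001
time: 11.17
position: [0.5542, 0.1059, 0.1631]
orientation: [[0.046, -0.001, 0.999], [-0.999, -0.0, 0.046], [0.0, -1.0, -0.001]]
ft_force: [-2.8, -1.4, -0.8]
opening: -0.0002
```

```bash
for i in 1; do python3 -m crank '[[0,0,0.002,0,255],[0,0,0,0,255]]'; done; python3 -m crank '[[0,0,0.0015,0,255],[0,0,0,0,255]]'; python3 -m crank '[[0,0,0.0015,0,255],[0,0,0,0,255]]'; python3 v.py 10;python3 z.py 10 0 0 >/dev/null
```

```text
time: 11.33
position: [0.5546, 0.106, 0.1629]
orientation: [[0.046, -0.005, 0.999], [-0.999, -0.001, 0.046], [0.001, -1.0, -0.005]]
ft_force: [-7.1, -0.1, 1.9]
opening: -0.0001
time: 11.5
position: [0.5548, 0.106, 0.1628]
orientation: [[0.046, -0.008, 0.999], [-0.999, -0.002, 0.046], [0.001, -1.0, -0.008]]
ft_force: [-9.4, -0.5, 4.1]
opening: -0.0002
time: 11.67
position: [0.555, 0.106, 0.1627]
orientation: [[0.046, -0.011, 0.999], [-0.999, -0.003, 0.046], [0.002, -1.0, -0.011]]
ft_force: [-11.2, -1.2, 5.7]
opening: 0.0003
t 11.6667 mixer xy [0.0244 0.0294] z 0.16267883166722868 F [-11.16  -1.18   5.71]
```

View pics/z10.png

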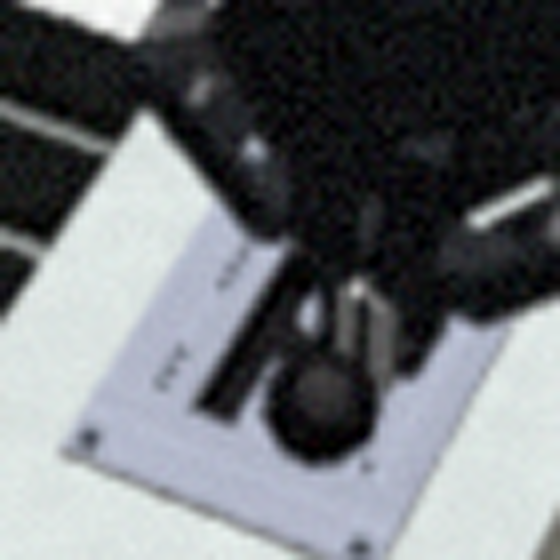

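Home on the rear stop (11 N, no travel). Back off straight, rise and inspect.

```bash
python3 -m crank '[[0,0,-0.02,0,255],[0,0,-0.03,0,255],[0,-0.035,-0.01,0,255],[0,-0.035,0,0,255],[0,-0.035,-0.03,0,255],[0,0,-0.03,0,255],[0,0,0,0,255],[0,0,0,0,255]]'
python3 v.py 11;python3 z.py 11 0 0 >/dev/null; python3 - <<'E'
from h import *
p,d=imaging.camera("wrist");print(p.shape);cv2.imwrite("pics/wf11.png",p)
p,d=imaging.camera("top");cv2.imwrite("pics/tf11.png",p)
p,d=imaging.camera("scene");cv2.imwrite("pics/sf11.png",p)
E
```

```text
time: 12.53
position: [0.4437, 0.1012, 0.2667]
orientation: [[0.047, 0.007, 0.999], [-0.999, -0.001, 0.047], [0.001, -1.0, 0.007]]
ft_force: [-0.3, -0.3, -0.4]
opening: -0.0002
t 12.5333 mixer xy [-0.0871  0.0297] z 0.2666843890938602 F [-0.3  -0.32 -0.42]
(400, 640, 3)
```

View pics/z11.png

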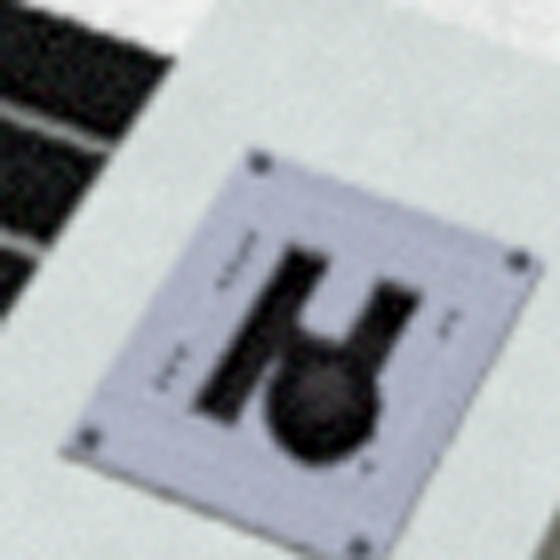

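View pics/wf11.png

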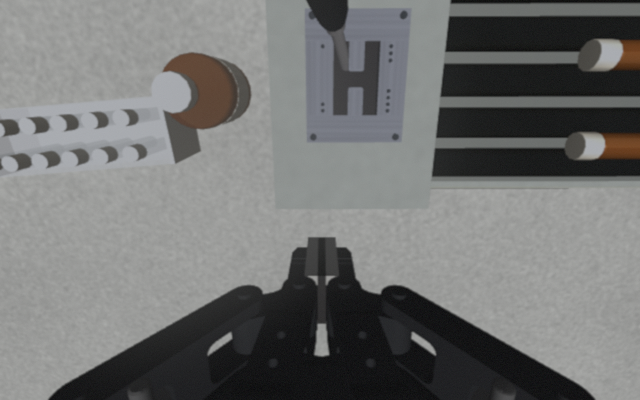

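View pics/t11.png

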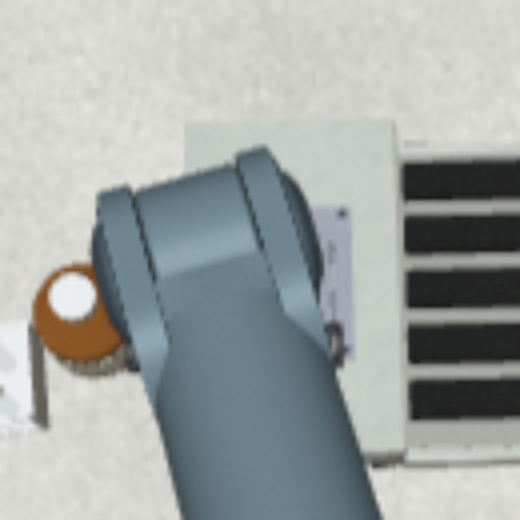

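```bash
python3 -m crank '[[0.035,0,0,0,255],[0.035,0,0,0,255],[0.035,0,0,0,255],[0.035,0,0,0,255],[0.035,0,0,0,255],[0.03,0,0,0,255],[0.03,0,0,0,255],[0,0,0,0,255],[0,0,0,0,255]]'
python3 v.py 12; python3 - <<'E'
from h import *
for n,(v,u) in dict(top=(155,275),scene=(165,290)).items():
    p,d=imaging.camera(n);c=p[v:v+70,u:u+70];cv2.imwrite(f"pics/{n}12.png",cv2.resize(np.clip(c*1.6,0,255).astype('uint8'),None,fx=8,fy=8,interpolation=cv2.INTER_CUBIC))
E
```

```text
time: 13.63
position: [0.4533, -0.1363, 0.2643]
orientation: [[0.041, -0.001, 0.999], [-0.999, 0.001, 0.041], [-0.001, -1.0, -0.001]]
ft_force: [0.7, 1.2, -0.5]
opening: 0.0001
t 13.6333 mixer xy [-0.0884 -0.2079] z 0.2642908542812567 F [ 0.72  1.24 -0.54]
```

View pics/top12.png

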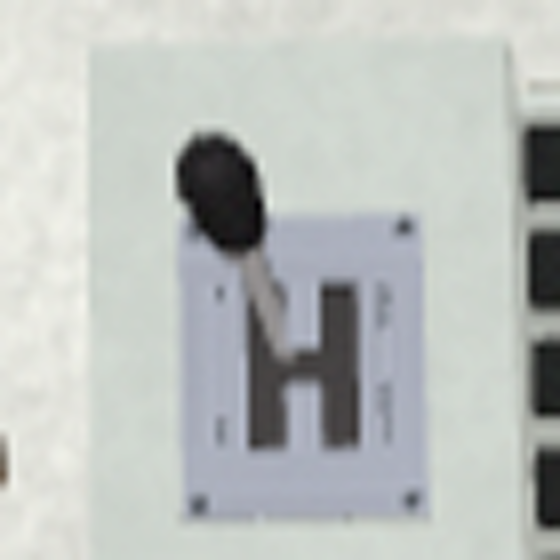

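View pics/scene12.png

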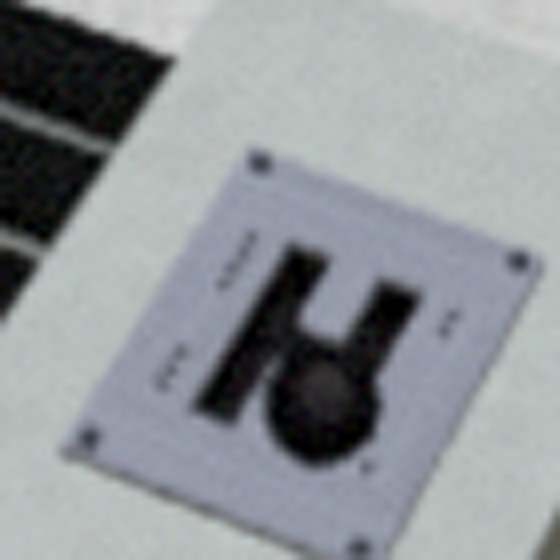

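```bash
python3 - <<'E'
from h import *
R=np.c_[[0.999,0.046],[-0.046,.999]]
cam=dict(top=(275,155,[(404,226),(198,504),(412,500)]),scene=(290,165,[(260,161),(519,261),(360,547),(89,437)]))
G={}
for n,(u,v,s) in cam.items():
    P=[onz(n,u+a/8,v+b/8,.119) for a,b in s]
    g=(P[1]+P[0])/2 if n=="top" else np.mean(P,0); G[n]=g[:2]
    print(n,"gate",np.round(g,4),"yaw",np.round(np.arctan2(*(P[0]-P[2])[1::-1]) if n=="top" else np.arctan2(*((P[2]+P[3]-P[0]-P[1])[1::-1])),4))
for n,(u,v,s) in cam.items():
  for sh in (.35,.40):
    for se in (.17,.19,.21,.22):
      out=[]
      for r in (.1,.125,.15):
        # pivot: shift about y, then select about x
        d=np.array([np.sin(sh),np.cos(sh)*np.sin(se),np.cos(sh)*np.cos(se)])*r
        out.append(np.round((proj(n,np.r_[G[n]+R@d[:2],.058+d[2]])-[u,v])*8).tolist())
      print(n,sh,se,out)
E
```

```text
top gate [0.5312 0.0745 0.119 ] yaw 0.0495
scene gate [0.5311 0.0768 0.119 ] yaw 0.0471
top 0.35 0.17 [[252.0, 248.0], [238.0, 207.0], [223.0, 165.0]]
top 0.35 0.19 [[247.0, 248.0], [231.0, 208.0], [215.0, 166.0]]
top 0.35 0.21 [[241.0, 249.0], [224.0, 208.0], [207.0, 167.0]]
top 0.35 0.22 [[239.0, 249.0], [221.0, 209.0], [203.0, 167.0]]
top 0.4 0.17 [[253.0, 236.0], [239.0, 192.0], [225.0, 147.0]]
top 0.4 0.19 [[248.0, 237.0], [232.0, 193.0], [216.0, 148.0]]
top 0.4 0.21 [[243.0, 237.0], [226.0, 193.0], [208.0, 148.0]]
top 0.4 0.22 [[240.0, 237.0], [222.0, 194.0], [204.0, 149.0]]
scene 0.35 0.17 [[310.0, 397.0], [311.0, 373.0], [313.0, 347.0]]
scene 0.35 0.19 [[317.0, 400.0], [320.0, 377.0], [324.0, 353.0]]
scene 0.35 0.21 [[323.0, 404.0], [329.0, 382.0], [335.0, 359.0]]
scene 0.35 0.22 [[327.0, 406.0], [334.0, 384.0], [341.0, 362.0]]
scene 0.4 0.17 [[300.0, 415.0], [299.0, 396.0], [298.0, 376.0]]
scene 0.4 0.19 [[307.0, 418.0], [308.0, 401.0], [309.0, 382.0]]
scene 0.4 0.21 [[314.0, 422.0], [317.0, 405.0], [320.0, 387.0]]
scene 0.4 0.22 [[317.0, 424.0], [321.0, 408.0], [325.0, 390.0]]
```

Both cameras give shift ≈ 0.40 and select ≈ 0.22. Last check: that the loose objects stayed put.

```bash
python3 - <<'E'
from h import *
a=cv2.imread("pics/scene0.png").astype(int);p,d=imaging.camera("scene");b=p.astype(int)
print({k:(lambda x:(round(x.mean(),2),round((x>40).mean(),4)))(np.abs(a-b)[s].max(2)) for k,s in dict(tubes=np.s_[135:195,190:262],bottle=np.s_[218:276,374:418],rack=np.s_[220:300,418:525],lever=np.s_[185:225,295:345]).items()})
cv2.imwrite("pics/end.png",p)
E
```

```text
{'tubes': (np.float64(4.35), np.float64(0.0)), 'bottle': (np.float64(2.59), np.float64(0.0)), 'rack': (np.float64(2.17), np.float64(0.0)), 'lever': (np.float64(18.3), np.float64(0.165))}
```

View pics/end.png

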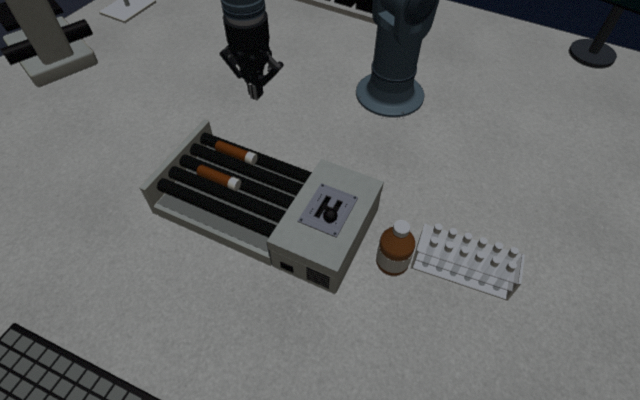

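Nothing but the lever has moved: tubes at (235,150) and (218,177), bottle at (397,250), rack at (470,258). The gripper is clear.

```bash
python3 -c "
from rig import robot
print(robot.finish_job())"
```

```text
the job is handed in; nothing more can be done
None
```

The gear lever is in the rear left slot (slot 1), and I handed the job in at about 14 s of the 48 s allowed; no verdict is reported.

- **Moves:** I kept the fingers shut and only pushed. The lever started in the rear right slot; I pushed it forward to neutral, then left across the lane until it stopped at about 5 N. From there I pushed it rearward to the slot end, where it stopped at about 11 N.
- **Lever position:** after I backed away, the top and scene cameras agreed on shift ≈ 0.40 rad and select ≈ 0.22 rad, so it is fully home.
- **Other objects:** comparing scene images from before and after showed no change in the tubes, bottle or rack.
- **Robot:** at the end the gripper was well clear of everything.

No check failed. The two cameras differed by about 2 mm on where the gate is, which is within the calibration. I corrected for that using the plate's screws.

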